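# Close and weigh down the pickling crock

### The arm

A 6-joint arm with a two-finger parallel gripper is mounted at the origin on a cart in front of the work surface, level with it; the furniture and walls round the work are solid. World frame = base frame: x ahead of the robot, y to its left, z up, the work surface at z = 0. Lengths are in m, angles in rad, forces in N, time in s.
With the tool pointing down it reaches from about 0.35 to 0.775 m from the base axis. Payload 7.3 kg.
Tool frame: the origin (TCP) lies midway between the tips of the shut fingers; the grasp point (between the pads) lies grasp_offset behind it (grasp_offset is the distance from the TCP to the grasp point, in m); z points along the fingers, y is the line along which they close (so a half turn about z gives the same grasp; the last joint's range is limited). The gripper opens to 92 mm and grips with 3 to 60 N. Pads are 19 mm wide; open, the fingers measure 130 mm over their backs; the gripper's body (75 mm by 190 mm) begins 47 mm behind the grasp point.
Start: joints at [1.088, 0.342, 1.524, -0, 1.275, -0.146], TCP at [0.173, 0.496, 0.227] pointing down, gripper open.
Joint ranges: [-2.53, 2.53], [-0.77, 2.02], [0.04, 2.7], [-1, 4.14], [0.28, 2.66], [-3.11, 3.11]. Speed limits (rad/s): [2.57, 2.57, 3.14, 3.14, 3.14, 3.14].

### API

Orientations are given as [roll, pitch, yaw] about the fixed x, y, z axes, in that order (R = Rz(yaw) Ry(pitch) Rx(roll)).
In Python, from cell import * gives the robot as it stands.
- The arm moves only by the tool step_arm, never from a script. Its argument "plan" is a list of rows, each a list of 5 numbers: the closure, from -1 (fully open) to 1 (shut), then the shift along the tool's x, y, z in m, then the turn about the tool's z in rad. In form: [[hand, x, y, z, twist], ...]. A call has 1 to 20 rows; each row is the pose to reach, as a shift and turn from the pose commanded when the call began, along the tool's axes at that moment; what a row does not reach only later rows make up. A row lasts 1/8 s, in which the tool goes at most 62.5 mm and 10.7 degrees, less where a joint would pass 70% of its speed; a pose out of reach is approached as far as the arm can. A call with a gripper value outside its range is refused whole. The fingers move at their own pace and stop on an object; "grip_force" is the grip in N (left out, the last holds). Time passes only in rows, so rows that repeat a pose let the fingers close. It gives the time, the measured TCP pose, the force, the opening and the grip force at its end, in the units of the state.
- observe(): the state, without advancing time (a new reading comes with each control period).
- read_camera(name): name is "scene" or "side" or "wrist"; returns a dict with "img" (480x640x3 uint8, red, green, blue), "range_z" (480x640 float32, m along the optical axis (not along the pixel's ray), 0 where there is no reading), "fx", "fy", "cx", "cy" (pixels), "R" (3x3) and "t" (3): a world point X has camera coordinates R X + t; the wrist camera has in their place "T_tool_cam" (4x4, takes a point from camera to tool coordinates, whose origin is the TCP and whose axes are the flange's). Camera axes: x right, y down, z forward; pixel columns grow to the right and rows downward; lengths in m; the calibration is good to about 2 mm. The wrist camera is an equidistant fisheye: a pixel r from the principal point sees the ray r / f radians off the axis. A picture is of the moment at which its call begins: read the wrist's pose just before it.
- hand_in(): hands the job in; it is judged then, once.
The state is a dict: "time": time; "qpos": joint angles; "qvel": joint speeds; "joint_efforts": joint torques, N m; "tool_pos": TCP position; "tool_rot": TCP orientation; "contact_force": force on the tool from outside, world axes, zero at the start; "torque": the same for the moment, N m; "opening": finger opening in m; "grip_force": force on a finger pad.
Only numpy, scipy, OpenCV 4.12 (cv2) and the standard library are available. Lean on these libraries where they do the work, as an engineer would, in place of code of your own. Each camera call takes 0.05 s, during which the arm holds its last target. There are 200 camera calls.

### The job

The wooden cover lies askew on the pickling crock. Without lifting the cover off, push it sideways across the rim until its plug drops into the mouth and it sits seated and level; then stand the honey-coloured jar with the cream lid upright on the middle of the cover as its weight and let go. Do not tip the crock or shove it along the worktop, and leave the other jars and the cup standing where they are.

Things in the scene. Friction and masses are not known exactly. Their poses are not given: they have to be found in the camera images.
- crock: white stoneware crock, open at the top, loose: 120 mm outside diameter, 80 mm high, 6 mm wall (mouth 108 mm inside), about 0.9 kg, two small blue ears on its sides reaching 74 mm from its axis at 52 mm height. Origin: centre of its underside; z up along its axis.
- cover: round beech cover, no knob, about 0.25 kg: disc 200 mm across, 9 mm thick; under it a plug 12 mm deep, 98 mm across at the disc, tapering to 88 mm at its lower end. Origin: centre of the plug's lower face; z up through the disc (underside at 12 mm, top at 21 mm). Seated, the disc rests on the rim and the origin is 68 mm above the crock's. It slides easily and drops in about 5 to 10 mm short of the crock's axis.
- cover_top (a point): centre of the cover's flat top, inside a thin darker ring 84 mm across. At the start the cover lies 20 to 40 mm off the crock's axis, tilted about 6 degrees: on the side to which it is displaced the plug rides on the rim and the disc's edge stands highest, its top about 30 mm above the rim. Seated, this point is 89 mm above the worktop. z: normal to the disc.
- jar_center (a point): the weight: glass jar with honey-coloured contents, black label and cream-coloured lid, upright, 58 x 62 mm across, 99 mm high, about 0.45 kg. Point: on its axis 50 mm above its underside; z up.
- sugar: bystander: white jar with black lid, 66 mm diameter, 110 mm high. Origin: centre of its underside.
- spice: bystander: green-labelled spice jar with black lid, 45 mm diameter, 105 mm high. Origin: centre of its underside.
- cup: bystander: small cream cup with red stripes and a handle, 60 x 83 mm, 49 mm high, behind the crock. Origin: centre of its underside.

How it is judged:
By the outcome, as a careful person would: the job done as asked, in the order asked, and still so for the second after the job is handed in, with the robot touching nothing.
It also fails if it takes over 51 s, if anything falls off the work surface, if the arm or the gripper's body presses on something with over 40 N, if the wrist force passes 120 N, or if a joint passes its speed limit or range.

## Working session

There is one attempt and no reset: what is moved stays moved. The work goes in short steps, Python scripts to look and compute and a tool call to move; the robot and the scene stay as the last step left them, time stands still between calls to the robot, and variables do not carry over. Pictures are saved under pics/ and viewed, at most 10 in all, crops included, and the job is handed in when it is done.

Besides the shell and the picture viewer there is one more tool, called after ">>>" as a command line: name --pt "numbers of a row" for each row, then --argument value for the rest. step_arm: Moves the arm, as the interface text tells. Its arguments: {"type":"object","properties":{"plan":{"type":"array","items":{"type":"array","items":{"type":"number"}}},"grip_force":{"type":"number"}},"required":["plan"]}

```bash
mkdir -p pics
cat > h.py <<'E'
from cell import *
import numpy as np, cv2
def cloud(c):
    v,u=np.mgrid[0:480,0:640]; z=c["range_z"]
    P=np.stack([(u-c["cx"])/c["fx"]*z,(v-c["cy"])/c["fy"]*z,z],-1)
    return (P-c["t"])@c["R"]
E
python3 - <<'E'
from h import *
s=observe(); print({k:s[k] for k in("time","tool_pos","tool_rot","contact_force","opening")}); 
import cell; print(getattr(cell,'grasp_offset',None))
for n in("scene","side"):
    c=read_camera(n); np.savez("%s0.npz"%n,**c); cv2.imwrite(f"pics/{n}0.png",c["img"][...,::-1]); print(n,-c["R"].T@c["t"],c["fx"])
E
```

```text
{'time': 0.0, 'tool_pos': array([0.17328213, 0.49513122, 0.22604166]), 'tool_rot': array([-3.14004921e+00, -2.17789808e-04,  2.80480655e+00]), 'contact_force': array([ 0.09315528, -0.20476295,  1.01942506]), 'opening': 0.09208562070094545}
0.0188
scene [-0.2095198  -0.69876027  1.07879988] 600.2149015912023
side [0.26731579 0.67694733 0.8165054 ] 624.6934081705657
```

View pics/scene0.png

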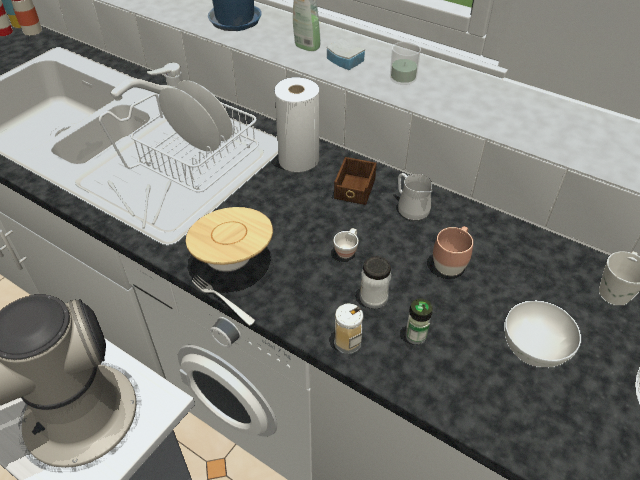

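View pics/side0.png

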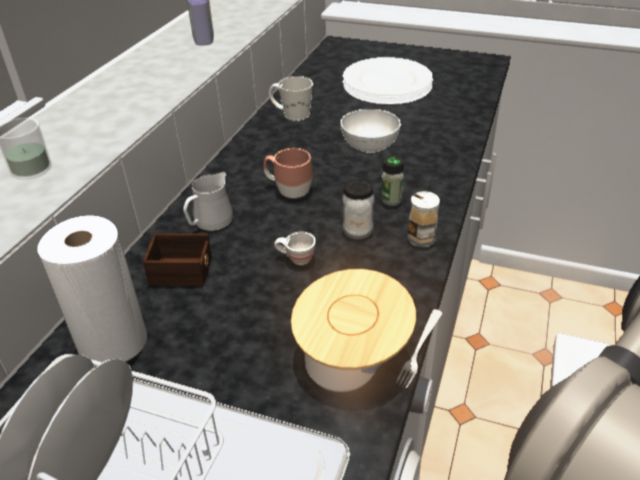

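The scene view shows the cover at (230,235), the honey jar at (348,328), sugar at (376,282), spice at (419,322) and the cup at (346,244). The side view shows the cover at (353,318), the crock below it, and the honey jar at (423,220). Next I fit their poses.

```bash
cat >> h.py <<'E'
from scipy.optimize import least_squares
def circ(xy,r):
    return least_squares(lambda p:np.hypot(*(xy-p).T)-r,xy.mean(0)+0.0,loss="soft_l1",f_scale=.002).x
def cover(c):
    P=cloud(c); hsv=cv2.cvtColor(c["img"],cv2.COLOR_RGB2HSV)
    m=(hsv[...,0]>10)&(hsv[...,0]<30)&(hsv[...,1]>70)&(hsv[...,2]>140)&(P[...,2]>.06)&(P[...,2]<.15)
    n,l,st,_=cv2.connectedComponentsWithStats(m.astype(np.uint8)); k=1+st[1:,4].argmax(); m=l==k
    Q=P[m]
    for _ in range(4):
        A=np.c_[Q[:,:2],np.ones(len(Q))]; p=np.linalg.lstsq(A,Q[:,2],rcond=None)[0]; r=A@p-Q[:,2]; Q=Q[abs(r)<max(.0025,2*r.std()*0)]
    n_=np.array([-p[0],-p[1],1]);n_/=np.linalg.norm(n_)
    h=cv2.convexHull(Q[:,:2].astype(np.float32))[:,0]
    e=cv2.minEnclosingCircle(h)
    return np.r_[e[0],np.array(e[0])@p[:2]+p[2]],e[1],n_,len(Q),r.std()
E
python3 - <<'E'
from h import *
for n in("scene","side"):
    c=dict(np.load(n+"0.npz")); P=cloud(c); 
    C=cover(c); print(n,"cover",[np.round(x,4) for x in C], "tilt",np.degrees(np.arccos(C[2][2])))
    d=np.hypot(P[...,0]-C[0][0],P[...,1]-C[0][1]); im=c["img"].astype(int)
    m=(d<.11)&(P[...,2]>.012)&(P[...,2]<.048)&(im.min(-1)>60)&(c["range_z"]>0)
    print("crock",circ(P[m][:,:2],.06),m.sum(),P[m].mean(0))
    for nm,uv in {"scene":dict(jar=(348,328),sugar=(376,282),spice=(419,322),cup=(346,244)),"side":dict(jar=(423,220),sugar=(358,210),spice=(392,182),cup=(300,248))}[n].items():
        p=P[uv[1],uv[0]]; q=P[np.hypot(*(P[...,:2]-p[:2]).transpose(2,0,1))<.07]; q=q[(np.hypot(*(q[:,:2]-p[:2]).T)<.07)&(q[:,2]>.01)&(q[:,2]<.13)]
        R=dict(jar=.03,sugar=.033,spice=.0225,cup=.03)[nm]
        q=q[np.hypot(*(q[:,:2]-p[:2]).T)<2*R+.003]
        t=q[q[:,2]>q[:,2].max()-.006]; print(nm,p.round(3),"top",t[:,2].max().round(3),((t.max(0)+t.min(0))/2).round(4),(t.max(0)-t.min(0)).round(3),"side",circ(q[(q[:,2]<.08)][:,:2],R).round(4))
E
```

```text
scene cover [array([0.4698, 0.0031, 0.1014]), np.float64(0.1001), array([0.0551, 0.1143, 0.9919]), np.int64(3057), np.float64(0.0013)] tilt 7.290549778264915
crock [ 0.40811104 -0.0540882 ] 189 [ 0.43831969 -0.00732286  0.02034268]
jar [ 0.407 -0.356  0.088] top 0.106 [ 0.4269 -0.3444  0.1031] [0.054 0.055 0.006] side [ 0.4318 -0.3425]
sugar [ 0.537 -0.345  0.094] top 0.118 [ 0.5636 -0.3293  0.1149] [0.055 0.054 0.006] side [ 0.5664 -0.3284]
spice [ 0.506 -0.465  0.079] top 0.111 [ 0.5228 -0.4578  0.108 ] [0.042 0.043 0.006] side [ 0.5243 -0.4572]
cup [ 0.662 -0.195  0.013] top 0.055 [ 0.6473 -0.2041  0.0523] [0.069 0.059 0.006] side [ 0.6428 -0.2045]
side cover [array([0.4728, 0.0066, 0.0993]), np.float64(0.1004), array([0.0562, 0.1158, 0.9917]), np.int64(8526), np.float64(0.0011)] tilt 7.398715931818578
crock [0.46218403 0.13845551] 914 [0.47314976 0.07974571 0.02956818]
jar [ 0.425 -0.311  0.071] top 0.102 [ 0.43   -0.3424  0.0994] [0.055 0.056 0.006] side [ 0.4307 -0.3451]
sugar [ 0.557 -0.303  0.072] top 0.112 [ 0.5641 -0.3277  0.1095] [0.057 0.063 0.006] side [ 0.5657 -0.3308]
spice [ 0.519 -0.432  0.066] top 0.107 [ 0.5243 -0.4562  0.1042] [0.042 0.045 0.006] side [ 0.5251 -0.4565]
cup [ 0.655 -0.222  0.011] top 0.052 [ 0.6495 -0.2019  0.0493] [0.069 0.06  0.006] side [ 0.6475 -0.2   ]
```

```bash
cat >> h.py <<'E'
def crock(c,g):
    P=cloud(c); im=c["img"].astype(int); g=np.array(g)
    d=np.hypot(P[...,0]-g[0],P[...,1]-g[1])
    m=(d<.075)&(P[...,2]>.012)&(P[...,2]<.04)&(im.min(-1)>70)&(im.max(-1)-im.min(-1)<50)&(c["range_z"]>0)
    Q=P[m][:,:2]
    return least_squares(lambda p:np.hypot(*(Q-p).T)-.06,g,loss="soft_l1",f_scale=.002).x,m.sum(),np.hypot(*(Q-least_squares(lambda p:np.hypot(*(Q-p).T)-.06,g,loss="soft_l1",f_scale=.002).x).T).std()
def plan(x,y,z,yaw):
    "shift in tool axes to a world tcp pose (tool pointing down)"
    s=observe(); a=s["tool_rot"][2]; p=s["tool_pos"]; d=np.array([x,y,z])-p
    t=(a-yaw+np.pi)%(2*np.pi)-np.pi
    print("from",p.round(4),"yaw",round(a,3),"-> shift",np.round([d[0]*np.cos(a)+d[1]*np.sin(a), d[0]*np.sin(a)-d[1]*np.cos(a), -d[2]],4),"twist",round(t,3))
E
python3 - <<'E'
from h import *
for n in("scene","side"):
    c=dict(np.load(n+"0.npz")); print(n,crock(c,(.484,.032)))
for p in [(.40,.40,.226),(.42,-.10,.226),(.40,-.14,.2)]: plan(*p,1.12)
E
```

```text
scene (array([0.4829169 , 0.03137341]), np.int64(176), np.float64(0.0017289002878036566))
side (array([0.4844384 , 0.03050244]), np.int64(701), np.float64(0.0009430246938990305))
from [0.1733 0.4952 0.2261] yaw 2.805 -> shift [-2.454e-01 -1.490e-02  1.000e-04] twist 1.685
from [0.1733 0.4952 0.2261] yaw 2.805 -> shift [-4.295e-01 -4.802e-01  1.000e-04] twist 1.685
from [0.1733 0.4952 0.2261] yaw 2.805 -> shift [-0.4239 -0.5246  0.0261] twist 1.685
```

>>> step_arm --pt "-1 -0.06 -0.005 0 0.18" --pt "-1 -0.12 -0.01 0 0.36" --pt "-1 -0.18 -0.02 0 0.54" --pt "-1 -0.23 -0.06 0 0.72" --pt "-1 -0.26 -0.11 0 0.9" --pt "-1 -0.28 -0.16 0 1.08" --pt "-1 -0.3 -0.21 0 1.26" --pt "-1 -0.32 -0.26 0 1.44" --pt "-1 -0.34 -0.31 0 1.6" --pt "-1 -0.36 -0.36 0 1.685" --pt "-1 -0.38 -0.41 0 1.685" --pt "-1 -0.4 -0.46 0 1.685" --pt "-1 -0.427 -0.513 0 1.685" --pt "-1 -0.427 -0.513 0 1.685" --pt "-1 -0.427 -0.513 0 1.685" --pt "-1 -0.427 -0.513 0 1.685"

```text
time: 2.1
tool_pos: [0.4068, -0.1284, 0.2266]
tool_rot: [-3.141, -0.0, 1.122]
contact_force: [0.8, 0.8, 0.1]
opening: 0.0917
grip_force: 0.0
```

Run:
```python
from h import *
c=read_camera("side"); C=cover(c);print(C,crock(c,(.484,.031)))
d=np.array([.484,.0308])-[.471,.005]; a=np.arctan2(d[1],d[0]); print(a)
u=np.array([np.cos(a),np.sin(a)])
plan(*(np.array([.471,.005])-.15*u),.076,a)
```

```text
(array([0.47179109, 0.00573817, 0.0994402 ]), 0.10040261596441269, array([0.05686212, 0.11654001, 0.99155692]), 8069, np.float64(0.0011597683796333576)) (array([0.48437529, 0.03033315]), np.int64(707), np.float64(0.0009744533526705601))
1.1040527524535406
from [ 0.4069 -0.1284  0.2267] yaw 1.122 -> shift [-0.0019 -0.0028  0.1507] twist 0.018
```

>>> step_arm --pt "-1 0 -0.002 0.05 0.018" --pt "-1 0 -0.002 0.1 0.018" --pt "-1 0 -0.002 0.14 0.018" --pt "-1 0 -0.002 0.152 0.018" --pt "-1 0.015 -0.002 0.152 0.018" --pt "-1 0.03 -0.002 0.152 0.018" --pt "-1 0.04 -0.002 0.152 0.018" --pt "-1 0.045 -0.002 0.152 0.018" --pt "-1 0.048 -0.002 0.152 0.018" --pt "-1 0.051 -0.002 0.152 0.018" --pt "-1 0.054 -0.002 0.152 0.018" --pt "-1 0.057 -0.002 0.152 0.018" --pt "-1 0.06 -0.002 0.152 0.018" --pt "-1 0.06 -0.002 0.152 0.018"

```text
time: 3.9
tool_pos: [0.4314, -0.0747, 0.0747]
tool_rot: [-3.141, -0.0, 1.102]
contact_force: [-0.3, 0.4, -0.7]
opening: 0.0916
grip_force: 0.1
```

```bash
cat > look.py <<'E'
from h import *
import sys
c=read_camera("side"); C=cover(c);print(C[0].round(4),C[1],C[2].round(4),crock(c,(.484,.031))[0])
s=observe(); print(s["time"],s["tool_pos"],s["tool_rot"][2],s["contact_force"].round(2))
if len(sys.argv)>1: cv2.imwrite("pics/"+sys.argv[1],c["img"][...,::-1])
E
python3 look.py p1.png
```

```text
[0.476  0.016  0.0977] 0.10057932138442993 [0.0609 0.1103 0.992 ] [0.48438473 0.03044828]
3.95 [ 0.43134607 -0.07473707  0.07469251] 1.101973448257912 [-0.72 -0.92  0.11]
```

View pics/p1.png

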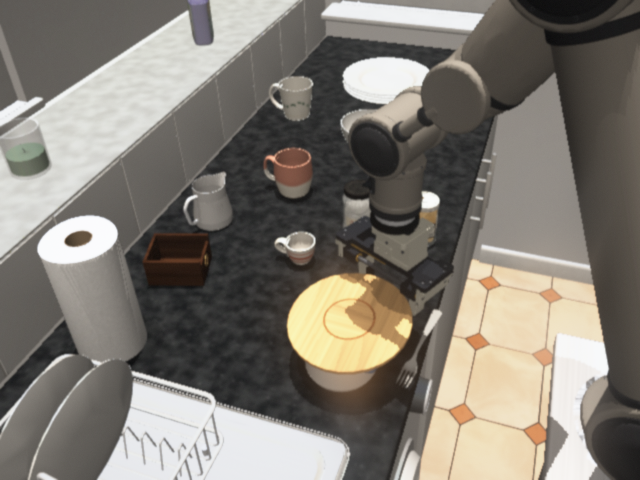

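The fingers straddle the cover's edge at about (425,285). The cover, centred at (350,320), has moved about 10 mm and the crock has stayed put. I'll keep pushing.

>>> step_arm --pt "-1 0.002 0 0 0" --pt "-1 0.004 0 0 0" --pt "-1 0.006 0 0 0" --pt "-1 0.007 0 0 0" --pt "-1 0.007 0 0 0"

```text
time: 4.58
tool_pos: [0.4345, -0.0685, 0.0747]
tool_rot: [3.142, -0.0, 1.102]
contact_force: [-1.1, -0.4, -0.4]
opening: 0.092
grip_force: 0.2
```

```bash
python3 look.py
```

```text
[0.4781 0.0207 0.0964] 0.10052751004695892 [0.0482 0.1081 0.993 ] [0.48441894 0.03045403]
4.625 [ 0.43452934 -0.06857586  0.07473746] 1.1018599406072718 [ 0.48 -0.61 -0.45]
```

>>> step_arm --pt "-1 0.001 0 0 0" --pt "-1 0.002 0 0 0" --pt "-1 0.003 0 0 0" --pt "-1 0.004 0 0 0" --pt "-1 0.004 0 0 0"

```text
time: 5.25
tool_pos: [0.4364, -0.065, 0.0747]
tool_rot: [3.141, -0.0, 1.102]
contact_force: [0.3, -1.7, -0.9]
opening: 0.0918
grip_force: 0.3
```

```bash
python3 look.py
```

```text
[0.479  0.0241 0.0953] 0.10073108226060867 [0.0456 0.0983 0.9941] [0.48434719 0.03051542]
5.3 [ 0.43634182 -0.06502264  0.07473137] 1.1018910277791871 [ 0.3  -0.34 -0.81]
```

>>> step_arm --pt "-1 0.001 0 0 0" --pt "-1 0.002 0 0 0" --pt "-1 0.003 0 0 0" --pt "-1 0.003 0 0 0"

```text
time: 5.8
tool_pos: [0.4377, -0.0623, 0.0747]
tool_rot: [3.142, -0.0, 1.102]
contact_force: [0.1, 0.9, 0.2]
opening: 0.0915
grip_force: 0.0
```

```bash
python3 look.py
```

```text
[0.4821 0.0283 0.088 ] 0.10055757313966751 [8.0e-04 1.2e-03 1.0e+00] [0.48435219 0.03052773]
5.85 [ 0.43771911 -0.06231428  0.07472487] 1.101959811331072 [-0.3   0.2   0.08]
```

Seated and level: the normal is vertical, the top is at about 88 mm, and the crock hasn't moved. Next I back off and go over the jar.

>>> step_arm --pt "-1 -0.02 0 0 0" --pt "-1 -0.06 0 0 0" --pt "-1 -0.08 0 -0.02 0.1" --pt "-1 -0.1 0.015 -0.07 0.28" --pt "-1 -0.14 0.04 -0.085 0.46" --pt "-1 -0.18 0.07 -0.085 0.64" --pt "-1 -0.22 0.1 -0.085 0.82" --pt "-1 -0.254 0.121 -0.085 1.0" --pt "-1 -0.254 0.121 -0.085 1.102" --pt "-1 -0.254 0.121 -0.085 1.102" --pt "-1 -0.254 0.121 -0.085 1.102"

```text
time: 7.22
tool_pos: [0.4307, -0.3432, 0.1597]
tool_rot: [-3.141, 0.0, 0.002]
contact_force: [-0.4, -0.4, -0.5]
opening: 0.0915
grip_force: 0.0
```

```bash
python3 look.py
python3 - <<'E'
from h import *
plan(.431,-.344,.049,0)
c=read_camera("wrist"); cv2.imwrite("pics/w1.png",c["img"][...,::-1])
print(c["T_tool_cam"].round(3),c["fx"])
E
```

```text
[0.4821 0.0273 0.088 ] 0.10110803693532944 [6.e-04 7.e-04 1.e+00] [0.48434571 0.03055663]
7.275 [ 0.43081964 -0.34312064  0.15973042] 0.002078185121134446 [ 1.12 -0.29 -0.14]
from [ 0.4308 -0.3431  0.1597] yaw 0.002 -> shift [0.0002 0.0009 0.1107] twist 0.002
[[ 0.001 -0.963 -0.27   0.071]
 [ 1.     0.001 -0.001 -0.   ]
 [ 0.001 -0.27   0.963 -0.159]
 [ 0.     0.     0.     1.   ]] 371.64829954431775
```

View pics/w1.png

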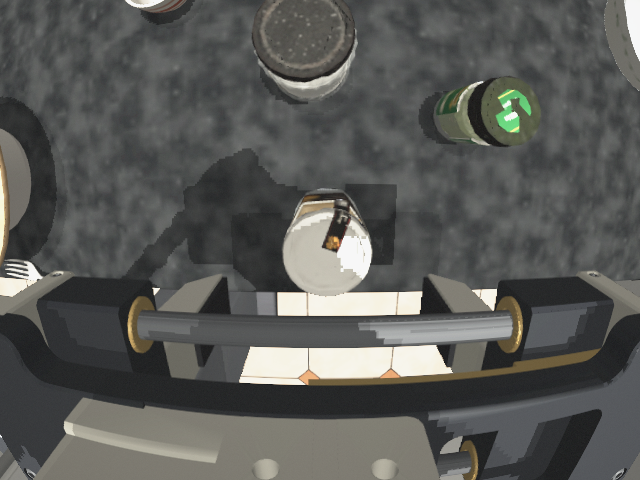

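The wrist view shows the jar's lid centred at about (327,252), between the fingers (inner faces near 225 and 425). I'll check where that lands in x and y.

Run:
```python
from h import *
s=observe(); c=read_camera("wrist"); T=c["T_tool_cam"]
for uv in [(327,252),(327,210),(327,294),(284,250),(371,250)]:
    d=np.array(uv)-[c["cx"],c["cy"]]; r=np.hypot(*d); th=r/c["fx"]
    ray=T[:3,:3]@np.r_[d/r*np.sin(th),np.cos(th)]
    zt=s["tool_pos"][2]-.099; k=(zt-T[2,3])/ray[2]; p=T[:3,3]+k*ray
    print(uv,"world",s["tool_pos"][0]+p[0],s["tool_pos"][1]-p[1], p.round(4))
```

```text
(327, 252) world 0.431612649453028 -0.34386773406629134 [0.0007 0.0007 0.0608]
(327, 210) world 0.45811847645220066 -0.3438071316580706 [0.0273 0.0007 0.0608]
(327, 294) world 0.40309586292603583 -0.3439452377188384 [-0.0278  0.0008  0.0608]
(284, 250) world 0.43285341832615226 -0.31714901470083645 [ 0.002  -0.026   0.0608]
(371, 250) world 0.4329006209266887 -0.37123959615958363 [0.002  0.0281 0.0608]
```

>>> step_arm --pt "-1 0 0.001 0.04 0" --pt "-1 0 0.001 0.08 0" --pt "-1 0 0.001 0.105 0" --pt "-1 0 0.001 0.11 0" --pt "-1 0 0.001 0.11 0" --pt "1 0 0.001 0.11 0" --pt "1 0 0.001 0.11 0" --pt "1 0 0.001 0.11 0" --pt "1 0 0.001 0.11 0" --pt "1 0 0.001 0.11 0" --pt "1 0 0.001 0.11 0" --grip_force 25

```text
time: 8.75
tool_pos: [0.4309, -0.3444, 0.05]
tool_rot: [-3.141, -0.0, -0.0]
contact_force: [0.8, 3.3, 6.1]
opening: 0.0601
grip_force: 25.0
```

>>> step_arm --pt "1 0 0 -0.02 0" --pt "1 0 0 -0.06 0" --pt "1 0 0 -0.1 0" --pt "1 0 -0.02 -0.13 0" --pt "1 0.008 -0.06 -0.14 0" --pt "1 0.015 -0.11 -0.14 0" --pt "1 0.022 -0.16 -0.14 0" --pt "1 0.029 -0.21 -0.14 0" --pt "1 0.036 -0.26 -0.14 0" --pt "1 0.043 -0.31 -0.14 0" --pt "1 0.048 -0.35 -0.14 0" --pt "1 0.05 -0.37 -0.14 0" --pt "1 0.0505 -0.3725 -0.14 0" --pt "1 0.0505 -0.3725 -0.14 0" --pt "1 0.0505 -0.3725 -0.14 0"

```text
time: 10.62
tool_pos: [0.4812, 0.0269, 0.1894]
tool_rot: [3.141, 0.001, -0.001]
contact_force: [-0.5, -0.1, -4.6]
opening: 0.0601
grip_force: 25.0
```

Run:
```python
from h import *
s=observe(); print(s["time"],s["tool_pos"],s["tool_rot"],s["contact_force"],s["opening"],s["grip_force"])
c=read_camera("side"); cv2.imwrite("pics/s2.png",c["img"][...,::-1])
print(crock(c,(.484,.031)))
P=cloud(c); q=P[(np.hypot(P[...,0]-.482,P[...,1]-.03)<.05)&(P[...,2]>.125)&(P[...,2]<.17)]
print(len(q),np.percentile(q[:,2],[0,1,5]),circ(q[:,:2],.03))
plan(.4815,.028,.139,0)
```

```text
10.625 [0.48122047 0.02691354 0.1894445 ] [ 3.14141113e+00  5.35526408e-04 -1.38115804e-03] [-0.48868079 -0.08431197 -4.592611  ] 0.06009024368614169 24.999244934879243
(array([0.48433508, 0.03046221]), np.int64(442), np.float64(0.0010357513502860295))
583 [0.13661313 0.13868638 0.14026954] [0.48157762 0.0262402 ]
from [0.4813 0.0269 0.1896] yaw -0.001 -> shift [ 0.0002 -0.0011  0.0506] twist -0.001
```

View pics/s2.png

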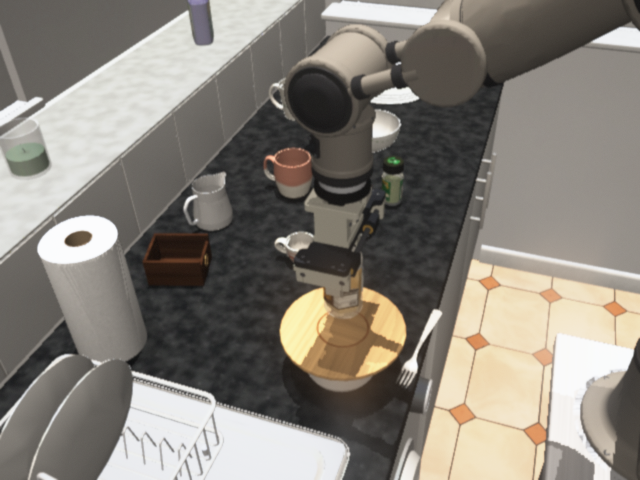

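The jar hangs upright over the cover's ring at (343,325), and the cover is level. I'll lower it slowly.

>>> step_arm --pt "1 0 -0.001 0.02 0" --pt "1 0 -0.001 0.035 0" --pt "1 0 -0.001 0.043 0" --pt "1 0 -0.001 0.046 0" --pt "1 0 -0.001 0.048 0" --pt "1 0 -0.001 0.049 0" --pt "1 0 -0.001 0.049 0"

```text
time: 11.55
tool_pos: [0.4815, 0.0288, 0.1409]
tool_rot: [-3.142, -0.0, -0.0]
contact_force: [0.7, -0.2, -5.2]
opening: 0.0603
grip_force: 25.0
```

>>> step_arm --pt "1 0 0 0.0005 0" --pt "1 0 0 0.001 0" --pt "1 0 0 0.0015 0" --pt "1 0 0 0.0015 0"

```text
time: 12.05
tool_pos: [0.4813, 0.0288, 0.1392]
tool_rot: [-3.142, 0.0, -0.0]
contact_force: [-0.4, -1.2, -4.8]
opening: 0.0603
grip_force: 25.0
```

>>> step_arm --pt "1 0 0 0.0005 0" --pt "1 0 0 0.001 0" --pt "1 0 0 0.001 0"

```text
time: 12.42
tool_pos: [0.4814, 0.0289, 0.139]
tool_rot: [3.142, -0.001, -0.0]
contact_force: [-3.9, -0.6, 4.8]
opening: 0.0601
grip_force: 25.0
```

Contact: the force along z went from -5 to +5 N. I'll release and rise.

>>> step_arm --pt "0.2 0 0 0 0" --pt "-0.2 0 0 0 0" --pt "-0.6 0 0 0 0" --pt "-1 0 0 0 0" --pt "-1 0 0 0 0" --pt "-1 0 0 0 0" --pt "-1 0 0 -0.02 0" --pt "-1 0 0 -0.05 0" --pt "-1 0 0 -0.09 0" --pt "-1 0 0 -0.13 0" --pt "-1 0 0 -0.17 0" --pt "-1 -0.05 0.05 -0.17 0" --pt "-1 -0.08 0.1 -0.17 0" --pt "-1 -0.08 0.16 -0.17 0" --pt "-1 -0.08 0.2 -0.17 0" --pt "-1 -0.08 0.2 -0.17 0" --pt "-1 -0.08 0.2 -0.17 0"

```text
time: 14.55
tool_pos: [0.4012, -0.1706, 0.308]
tool_rot: [-3.141, 0.0, -0.001]
contact_force: [0.1, 0.4, -0.4]
opening: 0.0918
grip_force: 0.0
```

Run:
```python
from h import *
s=observe(); print(s["time"],s["tool_pos"],s["contact_force"])
c=read_camera("side"); C=cover(c); print(C,crock(c,(.484,.031))); P=cloud(c)
q=P[(np.hypot(P[...,0]-.482,P[...,1]-.03)<.05)&(P[...,2]>.1)&(P[...,2]<.2)]; t=q[q[:,2]>q[:,2].max()-.006]
print(q[:,2].max(),(t.max(0)+t.min(0))/2,circ(q[q[:,2]<.16][:,:2],.03))
a=c["img"][...,::-1]; b=read_camera("scene")["img"][...,::-1]
cv2.imwrite("pics/end.png",np.hstack([cv2.resize(a[150:450,220:500],(400,428)),cv2.resize(b[130:370,180:440],(400,428))]))
```

```text
14.55 [ 0.40120125 -0.17063423  0.30801725] [ 0.14068208  0.42385657 -0.36745282]
(array([0.48170313, 0.02883516, 0.08897197]), 0.09944873303174973, array([ 8.07589141e-04, -3.10301294e-04,  9.99999626e-01]), 3569, np.float64(0.0007729287572709947)) (array([0.48447728, 0.03033543]), np.int64(424), np.float64(0.0009592139147792354))
0.19034477822867946 [0.48041926 0.03044042 0.18734821] [0.48154057 0.0281978 ]
```

View pics/end.png

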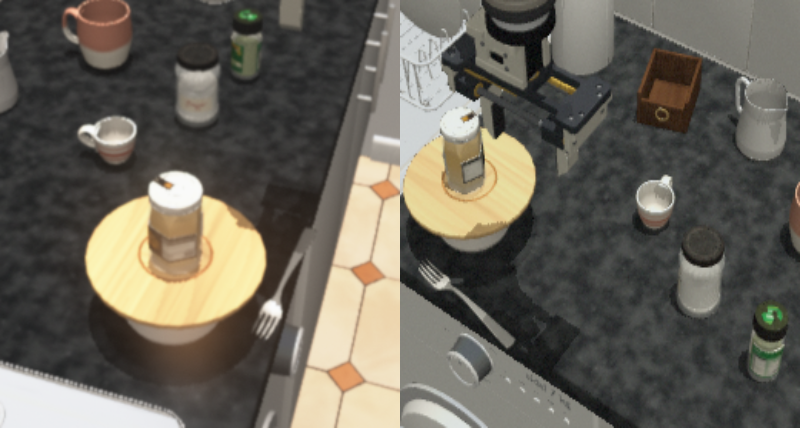

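The jar stands upright inside the ring, at (175,230) in the left crop and (465,155) in the right. The cover is level, the other jars and the cup haven't moved, and the gripper is clear.

```bash
python3 -c "
from cell import *
print(hand_in())"
```

```text
the job is handed in; nothing more can be done
None
```

I pushed the cover across the rim until it seated level, stood the honey jar upright on its middle and let go, without moving the crock, the other jars or the cup; the job was handed in at about 15 s, and no verdict came back.

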